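# Set the drill's feed lever to the third notch and start it

## Robot

A 6-joint arm with a two-finger parallel gripper is mounted at the origin on the work surface. World frame = base frame: x ahead of the robot, y to its left, z up, the work surface at z = 0. Lengths are in mm, angles in rad, forces in N, time in s.
With the tool pointing down it reaches from about 425 to 925 mm from the base axis. Payload 12.5 kg.
Tool frame: the origin (TCP) lies on the centre line of the jaws, within the pads' length; the fingertips stand 17 mm ahead of it and the grasp point (between the pads) lies 2 mm behind it (manip.tip_extent is the x of the fingertips in the tool frame, in mm); x points along the fingers, y is the direction in which the jaws open and shut, and the axes are right-handed (so a half turn about x gives the same grasp; the last joint's range is limited). The gripper opens to 85 mm and grips with 20 to 120 N. Pads are 22 mm wide; open, the fingers measure 114 mm over their backs; the gripper's body (76 mm by 85 mm) begins 54 mm behind the grasp point. The pads swing forward as they close: fully open they stand 13 mm farther back than shut.
Start: joints at [1.163, 0.491, 1.559, -0, 1.092, -0.106], TCP at [185.758, 596.776, 212.227] pointing down, gripper open.
Joint ranges: [-3.1, 3.1], [-0.84, 2.19], [0.05, 2.79], [-1.13, 4.28], [0.06, 2.93], [-2.69, 2.69]. Speed limits (rad/s): [2.22, 2.22, 2.79, 3.14, 3.14, 3.14].

## Interface

Orientations are given as a unit quaternion [w, x, y, z].
In Python, from cell import manip gives the robot as it stands. The module is installed in compiled form; this text tells all that it offers. Calls block until the motion is done:
- manip.movep(position, orientation): joint-space move of the TCP to a pose.
- manip.move_l(position, velocity=150, rot=None, f_stop=None): straight line of the TCP; rot=None keeps the orientation; velocity is the mean speed in mm/s. With f_stop (N) it stops when the force on the tool has changed by that much, and returns True; else False.
- manip.set_joints(angles): joint-space move.
- manip.open_gripper() and manip.clamp(effort=None): open the fingers fully, or close them until they stop; effort is the grip in N (None keeps the last).
- manip.hold(seconds).
- manip.ik(position, orientation): joint angles nearest the present ones, or None.
- manip.read_state(): the state.
- manip.get_image(name): name is "side" or "top" or "wrist"; returns a dict with "frame" (420x560x3 uint8, red, green, blue), "z_map" (420x560 float32, mm along the optical axis (not along the pixel's ray), 0 where there is no reading), "K" (3x3 intrinsics, pixels), "rvec" (rotation vector, rad) and "tvec" (3), from world to camera coordinates, as OpenCV has them. Camera axes: x right, y down, z forward; pixel columns grow to the right and rows downward; lengths in mm; the calibration is good to about 2 mm. A picture is of the moment at which its call begins.
A pose or a line that the arm cannot do raises manip.MotionError and nothing moves.
- manip.hand_in(): hands the job in, once; it reports no verdict.
The state is a dict: "clock": time; "joint_pos": joint angles; "dq": joint speeds; "joint_torque": joint torques, N m; "position": TCP position; "ee_rot": TCP orientation; "force": force on the tool from outside, world axes, zero at the start; "ft_torque": the same for the moment, N m; "finger_gap": opening from 0.0 (shut) to 1.0 (fully open).
Only numpy, scipy, OpenCV 4.12 (cv2) and the standard library are available. Lean on these libraries where they do the work, as an engineer would, in place of code of your own. Each camera call takes 0.05 s, during which the arm holds its last target. There are 200 camera calls.

## Task

Push the feed lever along its slot with a fingertip until it clicks into the third notch, counted from the park end (park itself is not counted, and the lever may already have been left in the first notch), without letting it run past that notch; then press the small start button down fully and let go. Do not pinch the lever, do not press the start button before the lever is set, never press the big stop button, and leave the loose things lying around where they are.

Things in the scene. Friction and masses are not known exactly. Their poses are not given: they have to be found in the camera images.
- feed_box: green box screwed to the bench, 120 (x) x 190 (y) x 60 mm high. Origin: centre of its underside, z up. On its top, at x = -22 mm, the lever's slot runs along y; its park end is at -y. At x = +14 mm a pale strip has a broad dark bar (10 mm) for park and six thin lines for notches 1 to 6, every 18 mm towards +y; the lever's middle stands level with the mark of its notch
- feed_lever_top (a point): centre of the top of the feed lever, 45 mm above the box's top; axes as the box's. The lever is an upright black block, 32 mm across the slot (box x), 16 mm thick along it (box y), 44 mm high: its faces to push are 8 mm either side of this point along the slot. In park it is 54 mm towards -y from the box's middle
- feed_lever (a joint): position of the lever in m: 0 in park (end stop), growing towards the box's +y; notches 1 to 6 at 0.018, 0.036, 0.054, 0.072, 0.090, 0.108 (end stop). A spring detent holds it: it breaks out at about 6 N, resists less and less up to half-way (9 mm), then snaps on by itself into the next notch and stays there. It starts in park or notch 1
- station: grey push-button station screwed to the bench, 140 (x) x 85 (y) x 50 mm high, with two black round buttons on its top in line along x. Origin: centre of its underside, z up
- start_button_top (a point): centre of the top of the start button: the smaller round button, 28 mm across, on the station's -x side (35 mm from its middle). It is pressed straight down
- start_button (a joint): how far the start button is pressed, in m: 0 up, 0.006 fully down, which takes 5 N; it springs back
- stop_button_top (a point): centre of the top of the stop button: the larger round button, 48 mm across, on the station's +x side, 70 mm from the start button. Not to be pressed
- stop_button (a joint): how far the stop button is pressed, in m: 0 up, 0.006 fully down
- hex_nut: loose steel nut, 20 mm across, 12 mm high, lying on top of the feed box on its +x side; origin at the centre of its underside
- hex_bolt: loose steel bolt standing on its 30 mm head, 62 mm high, between the box and the station; origin at the centre of its underside
- vee_block: loose steel vee block, 50 x 45 x 40 mm, between the box and the station; origin at the centre of its underside
- chuck_key: loose steel chuck key lying flat, 90 mm long, 70 mm cross bar, 22 mm high, at the back; origin on the bench below its middle
- oil_bottle: loose grey oil bottle, 60 mm diameter, 130 mm high, at the back; origin at the centre of its underside
- paste_tin: loose steel tin, 70 mm diameter, 50 mm high, on the left; origin at the centre of its underside
- flat_bar: loose dark steel flat bar, 160 x 30 x 8 mm, on the right; origin at the centre of its underside

How it is judged (in metres and radians):
On the way, in this order (a step that is already met when the one before it is completed fails the run):
1. the feed lever rests in the third notch (value of joint feed_lever between 0.05 and 0.058 m and velocity of joint feed_lever between -0.01 and 0.01 m/s), for 0.3 s.
2. the start button is pressed down with the lever in the third notch (value of joint feed_lever between 0.05 and 0.058 m and value of joint start_button above 0.0045 m), for 0.05 s.
At the end, for the whole second after the job is handed in: the feed lever is at rest in the third notch (0.054 m, within 4 mm), both buttons are up again, and every loose thing is within 30 mm of where it was (all of step 1 and value of joint each of start_button, stop_button below 0.002 m and distance of each of hex_nut, hex_bolt, vee_block, chuck_key, oil_bottle, paste_tin, flat_bar from where it was at the start of the episode below 0.03 m); the robot touches nothing.
It fails at once if the lever ran past the third notch (value of joint feed_lever above 0.065 m).
It fails at once if the start button was pressed before the lever was in the third notch (value of joint start_button above 0.003 m and not (value of joint feed_lever between 0.05 and 0.058 m)).
It fails at once if the stop button was pressed (value of joint stop_button above 0.003 m).
It fails at once if the lever was pinched or clamped (both its front and back halves loaded by the fingers at once) (contact force between the fingers and feed_lever_c0 above 2 N and contact force between the fingers and feed_lever_c1 above 2 N).
It fails at once if a loose thing was moved, knocked over or lifted (distance of any of hex_nut, hex_bolt, vee_block, chuck_key, oil_bottle, paste_tin, flat_bar from where it was at the start of the episode above 0.03 m or angle between any of hex_bolt, oil_bottle's own z axis and vertical above 0.5 rad).
It also fails if it takes over 48 s, if anything falls off the work surface, if the arm or the gripper's body presses on something with over 40 N, if the wrist force passes 120 N, or if a joint passes its speed limit or range.

## Working session

There is one attempt and no reset: what is moved stays moved. The work goes in short steps, each a Python script; the robot and the scene stay as the last script left them, time stands still between calls to the robot, and variables do not carry over. Pictures are saved under pics/ and viewed, about 8 in all and at most 12, crops included, and the job is handed in when it is done.

```bash
mkdir -p pics; ls
cat > h.py <<'E'
import numpy as np, cv2
from cell import manip
def shot(name,fn=None):
    im=manip.get_image(name)
    np.savez(f'{fn or name}.npz',**{k:np.asarray(v) for k,v in im.items()})
    cv2.imwrite(f'pics/{fn or name}.png',im['frame'][:,:,::-1]); return im
def pts(im):
    K=np.asarray(im['K']);R=cv2.Rodrigues(np.asarray(im['rvec'],float))[0];t=np.asarray(im['tvec'],float).ravel()
    v,u=np.indices(im['z_map'].shape); z=im['z_map']
    c=np.stack([(u-K[0,2])*z/K[0,0],(v-K[1,2])*z/K[1,1],z],-1)
    return (c-t)@R   # world
def ray(im,u,v,zp):
    K=np.asarray(im['K']);R=cv2.Rodrigues(np.asarray(im['rvec'],float))[0];t=np.asarray(im['tvec'],float).ravel()
    d=R.T@np.linalg.solve(K,[u,v,1.]);o=-R.T@t
    return o+d*(zp-o[2])/d[2]
E
python3 - <<'E'
from h import *
a=shot('top','top0');b=shot('side','side0')
print({k:np.round(v,2) for k,v in manip.read_state().items()},manip.tip_extent)
E
```

```text
pics
{'clock': np.float64(0.1), 'joint_pos': array([ 1.16,  0.49,  1.56, -0.  ,  1.09, -0.11]), 'dq': array([-0., -0., -0., -0., -0.,  0.]), 'joint_torque': array([  0.  , -61.94, -26.2 ,  -0.  ,   0.  ,  -0.  ]), 'position': array([185.66, 596.56, 211.7 ]), 'ee_rot': array([ 0.7 ,  0.11,  0.7 , -0.11]), 'force': array([ 0.08, -0.3 , -0.18]), 'ft_torque': array([ 0.01,  0.04, -0.  ]), 'finger_gap': np.float64(1.0)} 17.0
```

View pics/top0.png

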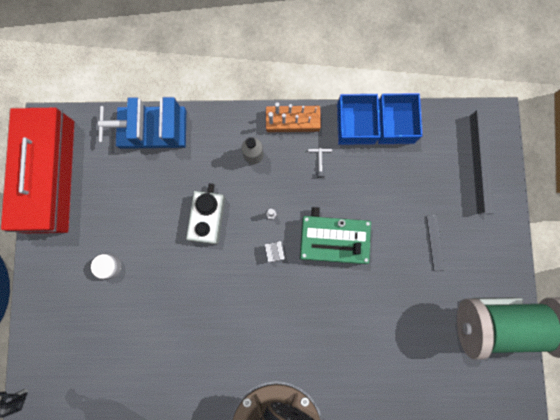

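View pics/side0.png

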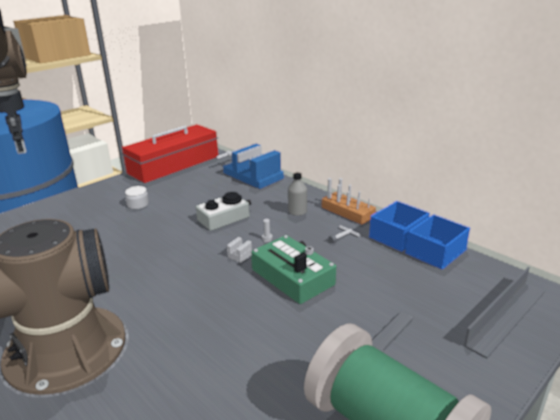

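The top view shows the green box around (336,240), with the lever at (357,247) towards its right (park) end. The station is around (205,217), with the small button at (202,229) and the big one at (206,204). The nut is at (341,222), the bolt at (271,214) and the vee block at (275,252). Next I'll measure from these.

Run:
```python
from h import *
im=dict(np.load('top0.npz'));P=pts(im);f=im['frame'].astype(int)
z=P[...,2]; print('bench z',np.median(z[300:350,150:250]), 'K',im['K'][0,0])
def comp(mask,seed=None):
    pt=P[mask];return pt
v,u=np.indices(z.shape)
# box top
box=(u>295)&(u<378)&(v>210)&(v<270)
g=box&(f[...,1]>f[...,0]+20)&(z>52)&(z<68)
print('green n',g.sum(),'z',np.median(z[g]))
# outline on plane z=60: top face incl. strips
m=box&(z>52)&(z<70)
w=np.array([ray(im,a,b,60)[:2] for a,b in zip(u[m],v[m])],np.float32)
r=cv2.minAreaRect(w);print('box rect',r)
l=box&(z>95)&(z<112);w=P[l];print('lever',l.sum(),np.median(w,0),w.min(0),w.max(0), cv2.minAreaRect(np.float32([ray(im,a,b,105)[:2] for a,b in zip(u[l],v[l])])))
d=box&(z>66)&(z<80);w=P[d];print('nut',d.sum(),u[d].mean(),v[d].mean(),np.median(w,0) if d.sum() else '')
st=(u>180)&(u<232)&(v>175)&(v<250)
m=st&(z>42)&(z<56);w=np.float32([ray(im,a,b,50)[:2] for a,b in zip(u[m],v[m])]);print('station',cv2.minAreaRect(w),np.median(z[m]))
dark=(st&(f.max(-1)<60)).astype(np.uint8)
n,lab,s,c=cv2.connectedComponentsWithStats(dark)
for i in range(1,n):
  if s[i,4]>10:
    k=lab==i;zz=np.percentile(z[k],90);print('dark',s[i],c[i],'z',np.median(z[k]),zz,ray(im,*c[i],np.median(z[k])))
hb=(u>255)&(u<290)&(v>200)&(v<268)&(z>15);w=P[hb];print('bolt/vee',w.min(0),w.max(0))
for k in ((u<295)&(v<228)),((u<295)&(v>228)):
  w=P[hb&k];print(np.median(w,0),w.max(0))
```

```text
bench z 0.3235296932529146 K 425.3395786465693
green n 2148 z 60.78922681231561
box rect ((517.6788330078125, -171.8618927001953), (189.91244506835938, 119.59207153320312), 85.07760620117188)
lever 76 [ 490.06284707 -222.81459062  105.34973485] [ 476.65861821 -231.09745079   95.10985367] [ 506.2384495  -214.86793935  110.22964594] ((491.4375915527344, -222.6094512939453), (15.92037582397461, 29.525033950805664), 87.69195556640625)
nut 104 340.8269230769231 233.54807692307693 [ 542.01501636 -189.83909108   67.31164714]
station ((587.093017578125, 191.994140625), (85.47803497314453, 139.6413116455078), 81.60213470458984) 50.718579456804925
dark [208 184   6   8  36] [210.36111111 187.86111111] z 33.52088239889187 36.20175753354272 [671.74375674 178.82151278  33.5208824 ]
dark [196 193  21  22 327] [205.88379205 203.97247706] z 71.29420721388517 74.99540697956996 [619.13243481 184.7316366   71.29420721]
dark [196 223  13  13 134] [201.85074627 228.80597015] z 69.41015234732399 73.88030699349754 [550.51183136 195.45574184  69.41015235]
bolt/vee [435.26465562 -26.74614175  15.38975482] [ 604.64488119   23.37573913 1234.79353853]
[594.83096339   5.05936353  61.35808773] [ 604.64488119   20.32376717 1234.79353853]
[487.99309523  -1.62682788  37.19438196] [ 516.33315382   23.37573913 1234.79353853]
```

Both measurements agree with the given sizes: the box and station outlines come out to within 1 mm. The lever sits at about -53 mm along the slot, so it is in park. I'll shut the fingers, go behind the lever and touch it.

```bash
cat >> h.py <<'E'
from scipy.spatial.transform import Rotation as Ro
def ex(yaw): return np.array([np.cos(yaw),np.sin(yaw),0])
def quat(yd):  # tool x down, tool y = yd
    x=np.array([0,0,-1.]);q=Ro.from_matrix(np.stack([x,yd,np.cross(x,yd)],1)).as_quat();return [q[3],*q[:3]]
YB=np.radians(-4.92);BX=ex(YB);BY=ex(YB+np.pi/2)
BC=np.array([517.7,-171.9,0])
def bp(x,y,z): return BC+BX*x+BY*y+[0,0,z]
def st():
    s=manip.read_state();p=np.asarray(s['position']);d=p-BC
    print('t %.2f box x %.1f y %.1f z %.1f F %s gap %.2f'%(s['clock'],d@BX,d@BY,p[2],np.round(s['force'],1),s['finger_gap']));return s
E
python3 - <<'E'
from h import *
manip.clamp(20);print(manip.tip_extent);st()
best=None
for sgn in (1,-1):
    q=quat(sgn*BX);j=manip.ik(bp(-22,-100,200),q);print(sgn,None if j is None else np.round(j,2))
    if j is not None and (best is None or abs(j[5])<abs(best[1][5])): best=(q,j)
q=best[0]
manip.movep(bp(-22,-100,220),q)
st()
manip.move_l(bp(-22,-98,92),velocity=120);st()
shot('wrist','w1');shot('side','s1')
print(manip.move_l(bp(-22,-64,92),velocity=15,f_stop=2.5));st()
a=shot('side','s2')['frame'];b=shot('top','t2')['frame']
c=np.hstack([cv2.resize(a[190:310,220:360],(400,343)),cv2.resize(b[195:285,285:390],(400,343))])
cv2.imwrite('pics/c2.png',c[:,:,::-1])
E
```

```text
17.0
t 0.87 box x -396.6 y 737.4 z 212.2 F [-0.1  1.2 -0.3] gap -0.00
1 [-0.62  0.41  1.74 -0.    0.99 -0.54]
-1 [-0.62  0.41  1.74 -0.    0.99  2.6 ]
t 4.08 box x -21.8 y -99.5 z 220.0 F [-0.8  0.2 -0.7] gap -0.00
t 5.29 box x -21.7 y -98.2 z 92.6 F [ 0.3 -0.5 -0.2] gap 0.00
False
t 7.81 box x -22.0 y -64.0 z 92.0 F [-0.1  0.3 -0.4] gap 0.00
```

View pics/c2.png

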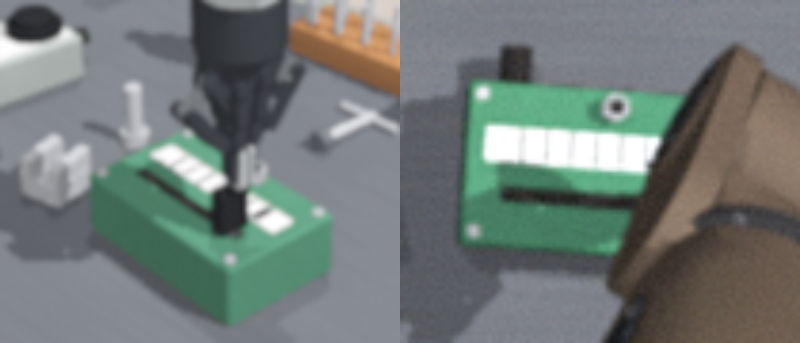

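There was no contact at -64 mm, 9 mm beyond where I expected it. The side crop shows the finger right at the lever, so I'll look through the wrist camera before going on.

Run:
```python
from h import *
shot('wrist','w2');st()
s1=cv2.imread('pics/s1.png')[190:310,220:360];s2=cv2.imread('pics/s2.png')[190:310,220:360]
r=lambda x:cv2.resize(x,(400,343),interpolation=cv2.INTER_CUBIC)
w1,w2=cv2.imread('pics/w1.png'),cv2.imread('pics/w2.png')
k=lambda x:cv2.resize(x,(400,257))
cv2.imwrite('pics/c3.png',np.vstack([np.hstack([r(s1),r(s2)]),np.hstack([k(w1),k(w2)])]))
```

```text
t 7.96 box x -22.0 y -64.0 z 92.0 F [ 0.3 -0.4  0.2] gap 0.00
```

View pics/c3.png

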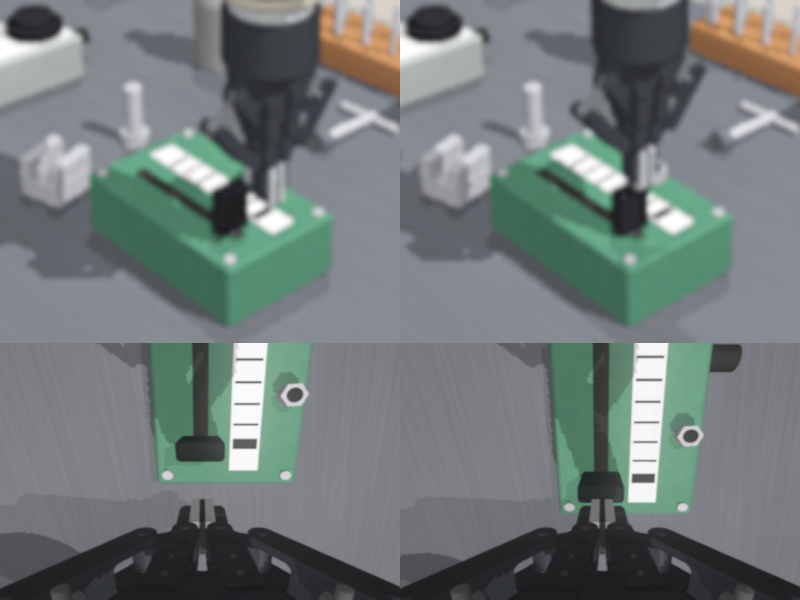

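In the wrist view the lever is level with the broad park bar and the finger is centred on it. In the side view the tip looks higher than I expected, so I'll check its true height and extent with the depth from both views.

Run:
```python
from h import *
for fn,py in(('s1',-98.2),('s2',-64),('w1',-98.2),('w2',-64)):
    im=dict(np.load(fn+'.npz'));P=pts(im)-BC
    X=P@BX;Y=P@BY;Z=P[...,2]
    print(fn,'tip px',cv2.projectPoints(np.array([bp(-22,py,75)]),im['rvec'].astype(float),im['tvec'].astype(float),im['K'],None)[0].ravel().round(),'levertop px',cv2.projectPoints(np.array([bp(-22,-54,105)]),im['rvec'].astype(float),im['tvec'].astype(float),im['K'],None)[0].ravel().round())
    m=(abs(X+22)<40)&(abs(Y-py)<25)&(Z>66)&(Z<160)
    for lo in range(65,160,8):
        k=m&(Z>=lo)&(Z<lo+8)
        if k.sum()>3: print('  z',lo,k.sum(),'X',np.percentile(X[k],[3,97]).round(1),'Y',np.percentile(Y[k],[3,97]).round(1))
```

```text
s1 tip px [313. 273.] levertop px [300. 254.]
  z 113 17 X [-30.5 -11.5] Y [-109.1  -97. ]
  z 121 39 X [-35.8  -9.7] Y [-109.7  -92.8]
  z 129 36 X [-35.5  -9. ] Y [-110.1  -90.3]
  z 137 40 X [-35.8 -11.2] Y [-108.6  -92. ]
  z 145 25 X [-36.1 -10.9] Y [-109.7 -101.8]
  z 153 36 X [-46.9   4.8] Y [-111.3 -102. ]
s2 tip px [303. 267.] levertop px [300. 254.]
  z 65 33 X [-39.   -8.3] Y [-63.  -47.3]
  z 73 37 X [-39.8  -8. ] Y [-63.7 -48.1]
  z 81 40 X [-38.4 -10.5] Y [-63.7 -47.1]
  z 89 39 X [-38.7 -10.4] Y [-63.9 -49.8]
  z 97 48 X [-39.4 -11.4] Y [-63.5 -46.7]
  z 105 18 X [-37.7 -24. ] Y [-69.2 -48.5]
  z 113 21 X [-33.3 -10.7] Y [-74.3 -61.7]
  z 121 33 X [-37.   -8.9] Y [-76.5 -58. ]
  z 129 38 X [-36.2  -8.9] Y [-76.8 -59.6]
  z 137 39 X [-36.9  -8.3] Y [-74.7 -57.4]
  z 145 29 X [-35.2 -10.2] Y [-76.8 -65.9]
  z 153 40 X [-52.2   5.3] Y [-77.7 -68.6]
w1 tip px [283. 245.] levertop px [283. 178.]
  z 113 260 X [-33.4 -10.8] Y [-91.7 -87. ]
  z 121 510 X [-34.9  -9.3] Y [-91.9 -87. ]
  z 129 607 X [-34.9  -9.2] Y [-91.7 -86.8]
  z 137 567 X [-34.7  -9.5] Y [-91.7 -86.9]
  z 145 921 X [-32.5 -11.3] Y [-107.7  -86.1]
  z 153 1915 X [-48.    3.2] Y [-105.   -84.6]
w2 tip px [283. 245.] levertop px [283. 249.]
  z 65 175 X [-37.7  -9. ] Y [-47.2 -46.1]
  z 73 226 X [-37.6  -8.9] Y [-47.2 -46.1]
  z 81 255 X [-37.9  -9.1] Y [-47.2 -46. ]
  z 89 299 X [-37.5  -8.7] Y [-47.2 -46. ]
  z 97 1750 X [-38.2  -8.6] Y [-60.2 -46.2]
  z 105 171 X [-36.4 -10.6] Y [-58.7 -48.6]
  z 113 292 X [-33.8 -10.8] Y [-57.6 -52.9]
  z 121 517 X [-35.   -9.4] Y [-57.8 -52.8]
  z 129 610 X [-35.2  -9.6] Y [-57.7 -52.8]
  z 137 548 X [-35.   -9.8] Y [-57.6 -52.7]
  z 145 962 X [-34.5  -9.2] Y [-73.6 -52. ]
  z 153 2093 X [-48.8   3.8] Y [-71.6 -50.5]
```

Both cameras put the fingertips at about z = 110 mm, not 75, so the stated tip length is roughly 35 mm too long and the fingers passed over the lever without touching it. In plan the finger is where it should be, with its front face 11 mm ahead. I'll measure the tip height accurately, then go back and descend using the corrected length.

Run:
```python
from h import *
manip.move_l(bp(-22,-98,92),velocity=100)
for fn in('s1','w1'):
    im=dict(np.load(fn+'.npz'));P=pts(im)-BC
    X=P@BX;Y=P@BY;Z=P[...,2]
    k=(abs(X+22)<18)&(abs(Y+98.2)<16)&(Z>80)&(Z<150); print(fn,np.sort(Z[k])[[0,3,6,12,25]].round(1))
print('stop',manip.move_l(bp(-22,-98,60),velocity=80,f_stop=6));st()
im=shot('side','s3');P=pts(im)-BC;X=P@BX;Y=P@BY;Z=P[...,2]
k=(abs(X+22)<18)&(abs(Y+98.2)<16)&(Z>66)&(Z<150); print(np.sort(Z[k])[[0,3,6,12,25]].round(1))
shot('wrist','w3')
```

```text
s1 [112.4 114.5 116.3 118.1 123.4]
w1 [113.2 113.6 113.7 114.  114.8]
stop False
t 9.00 box x -22.0 y -97.8 z 59.9 F [-0.2  0.6 -0.1] gap -0.01
[79.3 81.4 83.3 87.1 89.9]
```

The tip is about 20 mm above the reported TCP, and both views confirm it after the 32 mm descent. I'll go down to TCP z = 54 (tip about 74), then feel for the lever.

Run:
```python
from h import *
print('dn',manip.move_l(bp(-22,-98,54),velocity=60,f_stop=6))
print('touch',manip.move_l(bp(-22,-64,54),velocity=15,f_stop=2.5));s=st()
im=shot('wrist','w4')
```

```text
dn False
touch True
t 10.88 box x -21.9 y -72.9 z 53.9 F [-0.5 -2.4  1.4] gap 0.01
```

Contact came at y = -72.9, where I predicted -73. I'll push notch by notch, each time to 11 mm past the last one, so the lever snaps on by itself.

```bash
python3 - <<'E'
from h import *
def lever(fn):
    im=shot('wrist',fn);P=pts(im)-BC;X=P@BX;Y=P@BY;Z=P[...,2]
    k=(abs(X+22)<18)&(Z>99)&(Z<109)&(im['frame'].max(-1)<90)&(abs(Y)<75)
    print(fn,'lever top y',k.sum(),np.percentile(Y[k],[3,50,97]).round(1))
for i,y in enumerate((-62,-44)):
    manip.move_l(bp(-22,y,54),velocity=18);st();manip.hold(.2);lever('p%d'%i)
E
python3 - <<'E'
import cv2;cv2.imwrite('pics/p1v.png',cv2.imread('pics/p1.png'))
E
```

```text
t 11.68 box x -22.1 y -61.8 z 53.9 F [0.2 0.3 0.4] gap 0.00
p0 lever top y 4082 [-55.2 -35.7 -28.3]
t 13.08 box x -22.0 y -44.0 z 54.0 F [ 0.  -0.8  0.7] gap -0.00
p1 lever top y 4089 [-37.2 -17.6 -10.3]
```

View pics/p1v.png

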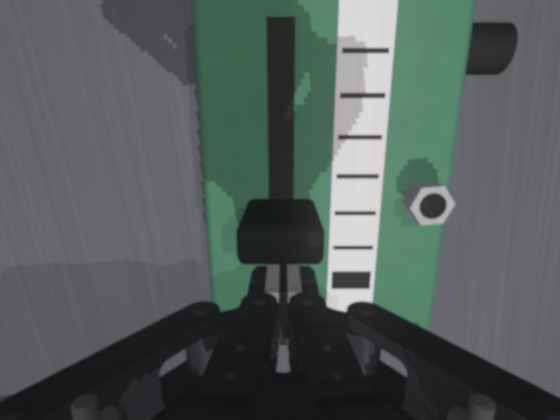

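The lever's leading edge is at -10.3, so its middle is at -18.3: notch 2. In the picture its base is also level with the second thin line, near (355,213). One more push.

Run:
```python
from h import *
manip.move_l(bp(-22,-26,54),velocity=15);st();manip.hold(.2)
manip.move_l(bp(-22,-50,54),velocity=80)
manip.move_l(bp(-22,-50,150),velocity=150)
im=shot('wrist','p2');P=pts(im)-BC;X=P@BX;Y=P@BY;Z=P[...,2]
k=(abs(X+22)<14)&(Z>99)&(Z<109)&(abs(Y)<75)
print('lever top y',k.sum(),np.percentile(Y[k],[3,50,97]).round(1));st()
```

```text
t 14.68 box x -22.0 y -26.0 z 54.0 F [-0.3  0.6  0.5] gap -0.00
lever top y 1176 [-7.8  0.2  7.3]
t 16.18 box x -22.4 y -49.7 z 149.0 F [ 0.6  1.7 -0.3] gap 0.00
```

View pics/p2.png

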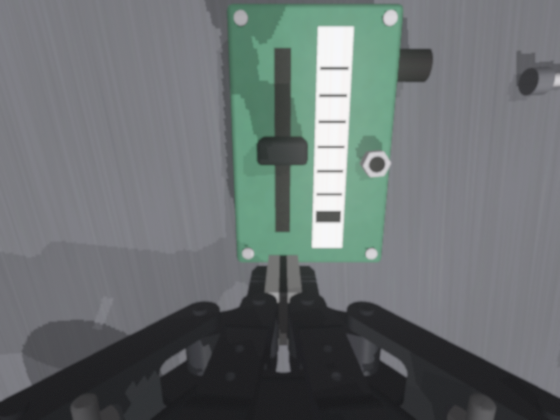

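The lever's middle reads 0 ± 0.5 mm, which is notch 3, level with the third line at (330,147). Next is the button: I'll go above it, check its position with the wrist camera and press.

Run:
```python
from h import *
q=quat(ex(np.radians(-8.4)))
manip.move_l(bp(-22,-50,170),velocity=200)
manip.movep([552,196,160],q)
manip.move_l([552,196,110],velocity=120)
im=shot('wrist','b1');P=pts(im);Z=P[...,2];d=np.hypot(P[...,0]-552,P[...,1]-196)
k=(Z>60)&(Z<90)&(d<30);print('btn',k.sum(),np.percentile(Z[k],[5,50,95]).round(1),((P[k].max(0)+P[k].min(0))/2).round(1),np.ptp(P[k],axis=0).round(1))
print(np.round(manip.read_state()['position'],1));st()
F=im['frame'];s=shot('side','b1s');m=pts(s);dd=np.hypot(m[...,0]-552,m[...,1]-196);kk=(dd<14)&(m[...,2]>95)&(m[...,2]<180);print('tip z side',np.sort(m[kk][:,2])[:5].round(1))
```

```text
btn 3070 [60.5 62.4 72.1] [551.1 198.7  66.6] [42.7 42.9 13.2]
[552.5 195.8 110.7]
t 18.59 box x 3.2 y 369.3 z 110.7 F [-0.4  0.6 -0. ] gap -0.00
tip z side [132.4 133.2 133.5 134.3 134.3]
```

View pics/b1.png

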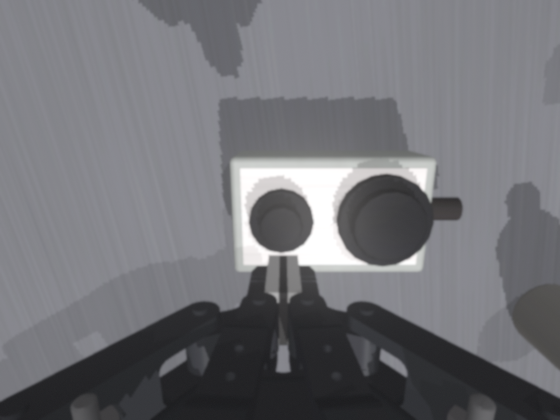

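The wrist view shows the small start button at (281,221), with its cap inside a collar, and the stop button at (385,220). I'll get the cap's centre from the high points and press there.

Run:
```python
from h import *
im=dict(np.load('b1.npz'));P=pts(im);Z=P[...,2];d=np.hypot(P[...,0]-552,P[...,1]-196)
k=(Z>68)&(Z<80)&(d<26);c=((P[k].max(0)+P[k].min(0))/2)
print('cap',k.sum(),np.median(Z[k]).round(1),c.round(1),np.ptp(P[k],axis=0).round(1))
if np.hypot(*(c[:2]-[552,196.5]))>6: raise SystemExit('disagree')
x,y=c[:2]
manip.move_l([x,y,62],velocity=80,f_stop=4);st()
r=manip.move_l([x,y,40],velocity=12,f_stop=14);st()
manip.hold(.2);st()
shot('side','b2')
manip.move_l([x,y,150],velocity=100);st()
shot('side','b3');manip.hold(.3)
```

```text
cap 1360 71.2 [551.2 198.8  70.6] [27.2 27.2  5.2]
t 19.39 box x 1.8 y 372.3 z 62.2 F [-0.6  0.2  0.2] gap 0.00
t 20.62 box x 1.7 y 372.2 z 46.9 F [-2.1 -0.7  7.1] gap 0.00
t 20.82 box x 1.7 y 372.2 z 46.9 F [-2.7  0.4  9.1] gap -0.00
t 22.06 box x 1.3 y 372.1 z 149.4 F [-0.4  0.3 -0.1] gap -0.00
```

The press ended against a hard stop, but my tip offset is only good to about 2 mm. Pressing again does no harm now, so I'll do it in steps, reading the force, to confirm the full 6 mm stroke.

Run:
```python
from h import *
x,y=551.2,198.8
manip.move_l([x,y,56],velocity=120,f_stop=5)
for z in np.arange(54,43,-1):
    r=manip.move_l([x,y,z],velocity=20,f_stop=20);manip.hold(.1);s=manip.read_state();print(z,r,round(s['position'][2],1),round(s['force'][2],1))
    if r or s['force'][2]>14: break
manip.move_l([x,y,170],velocity=120)
manip.movep([330,420,230],quat(ex(np.radians(-8.4))));manip.hold(.3);st()
im=shot('top','end');P=pts(im);D=P-BC;X=D@BX;Y=D@BY;Z=P[...,2]
k=(abs(X+22)<14)&(Z>99)&(Z<109)&(abs(Y)<75);print('lever y',k.sum(),np.percentile(Y[k],[3,50,97]).round(1) if k.sum() else '')
d=np.hypot(P[...,0]-551,P[...,1]-198);print('btn z',np.percentile(Z[d<10],[10,50,90]).round(1))
a=cv2.imread('pics/top0.png')[130:285,180:450];b=cv2.imread('pics/end.png')[130:285,180:450]
cv2.imwrite('pics/cmp.png',np.vstack([cv2.resize(a,None,fx=1.9,fy=1.9),cv2.resize(b,None,fx=1.9,fy=1.9)]))
```

```text
54 False 54.3 1.0
53 False 53.0 0.1
52 False 52.1 2.3
51 False 51.0 2.9
50 False 50.1 3.0
49 False 49.0 3.7
48 False 48.0 4.1
47 False 47.0 4.5
46 False 46.8 14.6
t 29.18 box x -237.2 y 573.3 z 229.8 F [-0.3 -0.2 -0.2] gap 0.00
lever y 61 [-8.   0.   7.6]
btn z [69.5 72.7 75.3]
```

View pics/cmp.png

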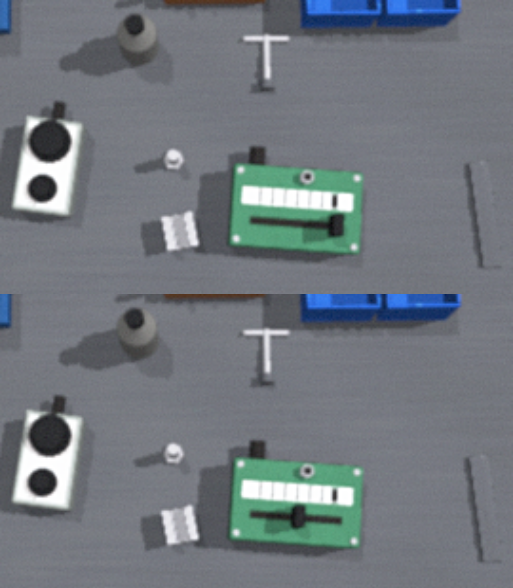

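The force profile shows the spring rising to about 4.5 N over some 6 mm, then a hard stop, so the button went fully down. The before/after picture shows the lever at notch 3 and the nut, bolt, vee block, chuck key, bottle and bar where they were. I'm handing it in.

Run:
```python
from h import *
manip.hand_in();st()
```

```text
the job is handed in; nothing more can be done
the job is handed in; nothing more can be done
```

The lever is set in notch 3, the start button has been pressed fully down and released, and the job is handed in. It gave no verdict.

**Lever:** I pushed it with shut fingers from park through notches 1 and 2 into notch 3. The last check put its middle at 0.0 mm in the box frame, which is 54 mm of travel. It never read past notch 3.

**Start button:** I pressed it twice. The second press was to confirm the stroke: the force rose to about 4.5 N over roughly 6 mm, then met a hard stop at 14.6 N. Afterwards its top was back at about 73 mm, so it is up again. I went nowhere near the stop button.

**Loose things:** the before/after top pictures show the nut, bolt, vee block, chuck key, oil bottle and flat bar unmoved. The paste tin was outside the crop I compared, so I did not check it; I lowered the tool only at the box and the button. At hand-in the arm was clear of everything, at about 29 s on the clock.

**Disagreement:** the fingertips were about 20 mm above the reported TCP, not 17 mm below it as the description says. Because of this my first approach passed over the lever without touching it. I corrected the height from two cameras; the later contact with the lever came within 0.1 mm of the predicted place along the slot, and the press met its hard stop near the predicted height.

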